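# Vent the vacuum filtration unit and take out the filter cassette

### The job

The filtration run is over: let the vacuum out of the unit by pulling the round vent knob on its front all the way out, push it fully home again, then take out the tall filter cassette: pinch its two opposed side catches together between the fingers and lift it straight up out of its socket. Finish while still holding it by the pinched catches, level and about 10 cm clear above the unit's deck; do not put it down or let go. Leave the low blanking plug in the other socket, and everything else on the bench, where it is.

Things in the scene. Friction and masses are not known exactly. Their poses are not given: they have to be found in the camera images.
- unit: white table-top vacuum filtration unit, fixed to the bench, 170 (x, depth) x 250 (y, width) mm with a flat steel deck 75 mm above the bench, in which two equal sockets lie side by side; origin at the centre of its underside; its front (-x side) carries a gauge, the vent knob in the middle and a rocker switch
- deck (a point): point on top of the deck midway between the two sockets, 75 mm above the bench; axes as the unit's, z up. The sockets are centred 58 mm either side of it (+y and -y), 24 mm deep, with a mouth 48 (x) x 44 (y) mm: one holds the filter cassette, the other the blanking plug, either way round
- vent_grip (a point): centre of the head of the vent knob, and moves with it: a black ribbed disc 26 mm across and 14 mm thick on a 10 mm stem that stands out level from the middle of the unit's front, 48 mm above the bench; when home it is 29 mm before the front face, with a 15 mm gap behind the head. Axes as the unit's: the knob pulls out along -x
- vent_knob (a joint): travel of the vent knob in m: 0 is home (as it starts), 0.022 is fully out; a detent holds it at either end and takes about 6 N to overcome; past the middle the knob snaps to the other end by itself
- cassette: tall white filter cassette, loose, about 0.11 kg, in one of the two sockets: an insert 24 mm deep in the socket, above the deck a squarish head 46 x 44 mm under a round cap 45 mm across with a clear window and a small port; 85 mm tall in all, 61 mm above the deck. Origin at the centre of its underside, z up, x along the line through its two catches
- cassette_grip (a point): point inside the cassette midway between the two catch pads, 50 mm above its underside (26 mm above the deck when seated)
- catch_front_pad (a point): middle of the outer face of the catch on the cassette's -x side (towards the unit's front): an upright ribbed black pad 26 mm wide and 24 mm high. The faces of the two pads are 59 mm apart at rest, 48 mm when both are pushed fully in. The deck beside them is free and lies 14 mm below the pads' lower edges
- catch_rear_pad (a point): middle of the outer face of the equal catch on the cassette's +x side
- catch_front (a joint): how far that catch is pushed in, m: 0 at rest, 0.0055 at its stop, against a spring of 3 to 8 N. At rest the tooth on its foot, 3.5 mm under the edge of the socket's mouth, locks the cassette in (2 mm of play upwards); pushed in by 4 mm or more it is free. Gripping both pads with 20 to 60 N, centred within about 2 mm, brings both to their stops
- catch_rear (a joint): the same for the other catch
- plug: low white blanking plug in the other socket: a flange 56 x 52 mm with a small finger bar, only 16 mm above the deck, not latched; leave it alone. Origin at the centre of its underside, 24 mm below the deck
- jar: clear specimen jar with a white lid, 68 mm across, 88 mm tall, standing beside the unit; origin at the centre of its underside; leave alone
- dishes: stack of three small clear dishes, 59 mm across, 38 mm high, beside the unit; origin at the centre of its underside; leave alone
- slide_tray: flat grey holder with two glass slides, 78 x 54 x 12 mm, on the bench before the unit; origin at the centre of its underside; leave alone
- forceps: steel forceps, 114 mm long, 7 mm high, on the bench before the unit; origin at the middle of the underside; leave alone
- pipettor: grey pipette controller lying on the bench to the right, about 255 x 34 x 32 mm; origin under its middle; leave alone
- tube_a: capped tube 22 mm across at the cap, 119 mm long, standing in the white foam rack (130 x 180 x 60 mm) on the left; origin at its foot, 10 mm above the bench; leave alone
- tube_b: the other such tube in that rack; leave alone
There are look-alikes about, which are no part of the job. What is shaped like the cassette but orange or red is not meant.

How it is judged:
By the outcome, as a careful person would: the job done as asked, in the order asked, and still so for the second after the job is handed in, while the arm keeps its last pose, push and grip.
It also fails if it takes over 51 s, if anything falls off the work surface, if the arm or the gripper's body presses on something with over 40 N, if the wrist force passes 120 N, or if a joint passes its speed limit or range.

### The arm

A 6-joint arm with a two-finger parallel gripper is mounted at the origin on the work surface. World frame = base frame: x ahead of the robot, y to its left, z up, the work surface at z = 0. Lengths are in m, angles in rad, forces in N, time in s.
With the tool pointing down it reaches from about 0.3 to 0.75 m from the base axis. Payload 8.5 kg.
Tool frame: the origin (TCP) lies at the very end of the fingers, on their centre line; the grasp point (between the pads) lies 19 mm behind it; z points along the fingers, y is the line along which they close (so a half turn about z gives the same grasp; the last joint's range is limited). The gripper opens to 88 mm and grips with 3 to 60 N. Pads are 18 mm wide; open, the fingers measure 123 mm over their backs; the gripper's body (75 mm by 187 mm) begins 45 mm behind the grasp point.
Start: joints at [-1.385, 0.381, 1.297, -0, 1.464, -0.215], TCP at [0.215, -0.506, 0.239] pointing down, gripper open.
Joint ranges: [-3.11, 3.11], [-0.89, 2.33], [0.22, 2.48], [-1.42, 4.56], [0.17, 2.85], [-2.88, 2.88]. Speed limits (rad/s): [2.39, 2.39, 3.14, 3.14, 3.14, 3.14].

### API

Orientations are given as a rotation vector (axis times angle).
In Python, from plant import ctrl gives the robot as it stands. The module is installed in compiled form; this text tells all that it offers.
- The arm moves only by the shell command python3 -m jog 'ROWS' [OPENING]. ROWS is JSON, a list of rows, each a list of 6 numbers: the shift along the tool's x, y, z in mm, then the turn, a rotation vector about the tool's x, y, z in rad. A call has exactly 5 rows; each row is the pose to reach, as a shift and turn from the pose commanded when the call began, along the tool's axes at that moment; what a row does not reach only later rows make up. A row lasts 1/8 s, in which the tool goes at most 62.5 mm and 10.7 degrees, less where a joint would pass 70% of its speed; a pose out of reach is approached as far as the arm can. A call with a gripper value outside its range is refused whole. OPENING is the finger opening in mm, from 0 to 88.1, set as the call begins (- or left out, the last holds). The fingers move at their own pace and stop on an object; the grip force is fixed at half the most. Time passes only in rows, so rows that repeat a pose let the fingers close, or fill a call up. It gives the time, the measured TCP pose, the force, the opening and the grip force at its end, in the units of the state.
- ctrl.sense(): the state, without advancing time (a new reading comes with each control period).
- ctrl.grab_frame(name): name is "scene" or "top" or "wrist"; returns a dict with "color" (400x640x3 uint8, red, green, blue), "range_z" (400x640 float32, m along the optical axis (not along the pixel's ray), 0 where there is no reading), "fx", "fy", "cx", "cy" (pixels), "pose" (4x4, takes a point from camera to world coordinates); the wrist camera has in their place "T_tool_cam" (4x4, takes a point from camera to tool coordinates, whose origin is the TCP and whose axes are the flange's). Camera axes: x right, y down, z forward; pixel columns grow to the right and rows downward; lengths in m; the calibration is good to about 2 mm. A picture is of the moment at which its call begins: read the wrist's pose just before it.
- ctrl.job_done(): hands the job in; it is judged then, once.
Trained networks look in a picture, given as the dict that the camera call returned (one of the last four; its "shot" number tells which), for a name from the list of things; names that differ only in an ending like _2 or _b are one class to them, and where a whole thing is asked for, a point or a joint stands for the part that bears it (a point fixed in the world has none). Each returns a list of dicts, best first, with "p" (0 to 1); they miss things now and then, are a little off and sometimes report something else, mostly with a low value. They report only what shows in the picture. A call takes as long as a camera call. They do not tell look-alikes from the thing itself.
- ctrl.spot_in(picture, name): "uv" ([column, row] in pixels, amid what is visible of it).
- ctrl.regions_of(picture, name): "region" (400x640 bool, what is visible of it) and "uv" ([column, row] in pixels, amid what is visible of it).
- ctrl.pinpoint(picture, name): "uv" ([column, row] in pixels: a listed point, or the origin of a listed thing).
The state is a dict: "time_s": time; "qpos": joint angles; "dq": joint speeds; "joint_torque": joint torques, N m; "eef_pos": TCP position; "orientation": TCP orientation; "contact_force": force on the tool from outside, world axes, zero at the start; "torque": the same for the moment, N m; "gripper_width": opening from 0.0 (shut) to 1.0 (fully open); "grasp_force": force on a finger pad.
Only numpy, scipy, OpenCV 4.12 (cv2) and the standard library are available. Lean on these libraries where they do the work, as an engineer would, in place of code of your own. Each camera call takes 0.05 s, during which the arm holds its last target. There are 200 camera calls.

## Working session

There is one attempt and no reset: what is moved stays moved. The work goes in short steps, Python scripts to look and compute and a shell command to move; the robot and the scene stay as the last step left them, time stands still between calls to the robot, and variables do not carry over. Pictures are saved under pics/ and viewed, at most 10 in all, crops included, and the job is handed in when it is done.

```bash
mkdir -p pics; cat > h.py <<'E'
import numpy as np, cv2
from plant import ctrl
from scipy.spatial.transform import Rotation as R
def T(s):
    M=np.eye(4); M[:3,:3]=R.from_rotvec(s["orientation"]).as_matrix(); M[:3,3]=s["eef_pos"]; return M
def shot(n):
    s=ctrl.sense(); f=ctrl.grab_frame(n)
    f["P"]=f["pose"] if n!="wrist" else T(s)@f["T_tool_cam"]
    return f
def ray(f,uv):
    d=np.array([(uv[0]-f["cx"])/f["fx"],(uv[1]-f["cy"])/f["fy"],1.]); return f["P"][:3,3], f["P"][:3,:3]@d
def at_z(f,uv,z):
    o,d=ray(f,uv); return o+d*(z-o[2])/d[2]
def depth(f,uv):
    u,v=np.round(uv).astype(int); p=f["range_z"][v-2:v+3,u-2:u+3]; p=p[p>0]
    o,d=ray(f,uv); return o+d*np.median(p) if len(p) else None
def save(f,n): cv2.imwrite("pics/"+n,f["color"][:,:,::-1])
E
python3 - <<'E'
from h import *
np.set_printoptions(precision=4,suppress=True)
s=ctrl.sense(); print(s["time_s"],T(s))
fs=[]
for c in("scene","top"):
    f=shot(c); save(f,c+"0.png"); fs.append(f["color"])
    print(c, f["P"][:3,3])
    for n in("deck","vent_grip","cassette","cassette_grip","catch_front_pad","catch_rear_pad","plug","jar","dishes","slide_tray","forceps","pipettor","unit"):
        for r in ctrl.pinpoint(f,n)[:3]:
            if r["p"]>.2: print(n,round(r["p"],2),np.round(r["uv"],1),depth(f,r["uv"]))
cv2.imwrite("pics/both.png",cv2.resize(np.vstack(fs),(480,600))[:,:,::-1])
E
```

```text
0.0 [[ 0.9208  0.3901 -0.0003  0.2145]
 [ 0.3901 -0.9208  0.0015 -0.5061]
 [ 0.0003 -0.0015 -1.      0.2381]
 [ 0.      0.      0.      1.    ]]
scene [ 1.3917 -0.3306  0.9593]
deck 0.96 [276.7 205.9] [ 0.582  -0.0972  0.075 ]
vent_grip 0.42 [246.3 194.5] [ 0.4965 -0.1622  0.0725]
cassette 0.97 [186.7 287.7] [ 0.7083 -0.3987  0.0247]
cassette 0.85 [338.3 253.2] [ 0.7952 -0.0037  0.0518]
cassette 0.79 [259.6 226.6] [ 0.6362 -0.1685  0.0758]
cassette_grip 0.97 [335.1 245.3] [ 0.7811 -0.0067  0.0714]
cassette_grip 0.95 [303.3 253.2] [ 0.7704 -0.0946  0.0737]
cassette_grip 0.87 [256.  212.7] [ 0.6257 -0.1697  0.1231]
catch_front_pad 0.67 [265.4 277.9] [ 0.7873 -0.208   0.0549]
catch_front_pad 0.67 [271.5 217.3] [ 0.617  -0.1263  0.0748]
catch_front_pad 0.55 [198.  279.8] [ 0.6961 -0.3665  0.0236]
catch_rear_pad 0.6 [246.4 192.9] [ 0.4741 -0.1568  0.0566]
catch_rear_pad 0.43 [262.5 217.4] [ 0.6357 -0.1563  0.1078]
jar 0.65 [232.9 266.8] [ 0.702  -0.2718  0.0322]
dishes 0.78 [320.4 196.3] [0.5627 0.052  0.0321]
slide_tray 0.57 [209.8 222.7] [ 0.497  -0.2868  0.0058]
forceps 0.56 [231.5 267
[... 823 characters left out ...]
_pad 0.36 [378.7 194.1] [ 0.5799 -0.1683  0.1091]
catch_front_pad 0.21 [315.2 214.1] [0.5196 0.0576 0.0365]
catch_rear_pad 0.6 [374.1 155. ] [ 0.7492 -0.1663  0.0145]
catch_rear_pad 0.56 [353.8 159.5] [ 0.7301 -0.0883  0.0209]
catch_rear_pad 0.54 [320.3 152.5] [0.7599 0.0385 0.0139]
plug 0.63 [347.3 202.4] [ 0.5552 -0.0583  0.0808]
jar 0.82 [405.4 178.4] [ 0.6417 -0.269   0.0859]
dishes 0.52 [313.  211.6] [0.529  0.0657 0.0359]
slide_tray 0.65 [408.1 223.8] [ 0.4868 -0.2872  0.0053]
slide_tray 0.36 [343.3 250.7] [ 0.3883 -0.0455  0.0009]
forceps 0.41 [342.4 252.1] [ 0.3831 -0.0421  0.0016]
pipettor 0.57 [469.6 232.7] [ 0.451  -0.507   0.0255]
unit 0.84 [362.  201.5] [ 0.5593 -0.1115  0.0754]
```

View pics/scene0.png

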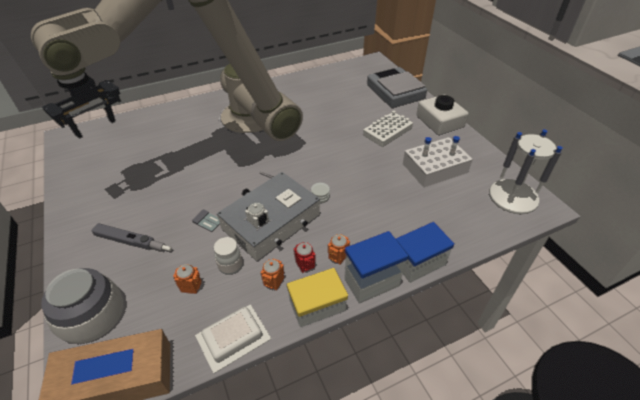

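View pics/top0.png

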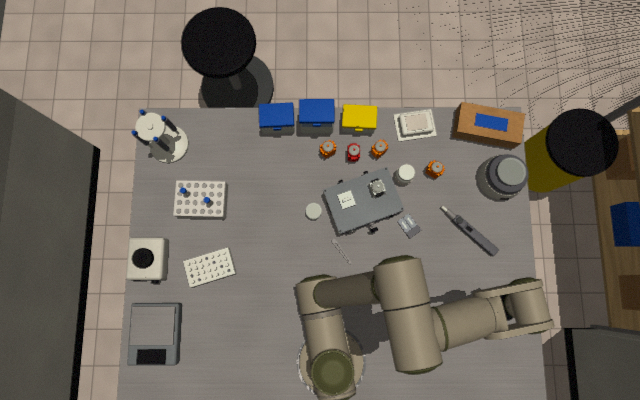

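The scene picture shows the unit at about (268,213). The white cassette stands in its right socket at scene (257,212), top (377,186), and the plug is at top (347,200). The vent knob is at top (373,229). The orange and red look-alikes at scene (187,277), (272,272), (304,256) and (338,247) are behind the unit on the bench, so they aren't meant. The only white, socketed one is at (257,212).

```bash
cat >> h.py <<'E'
def cloud(f,step=1):
    z=f["range_z"]; v,u=np.mgrid[0:400:step,0:640:step]; zz=z[::step,::step]
    d=np.stack([(u-f["cx"])/f["fx"],(v-f["cy"])/f["fy"],np.ones(u.shape)],-1)*zz[...,None]
    w=d@f["P"][:3,:3].T+f["P"][:3,3]; w[zz<=0]=np.nan; return w
def deckfit(f,near):
    w=cloud(f); m=(np.abs(w[...,2]-.075)<.006)&(np.hypot(w[...,0]-near[0],w[...,1]-near[1])<.17)
    m=cv2.morphologyEx(m.astype(np.uint8),cv2.MORPH_OPEN,np.ones((3,3)))
    n,l,st,_=cv2.connectedComponentsWithStats(m); k=1+np.argmax(st[1:,4])
    p=w[l==k][:,:2].astype(np.float32)
    return cv2.minAreaRect(p*1000), np.median(w[l==k][:,2])
E
python3 - <<'E'
from h import *
for c in("top","scene"):
    f=shot(c); print(c,deckfit(f,(.575,-.11)))
    if c=="scene":
        cr=f["color"][160:290,170:370]; cv2.imwrite("pics/crop.png",cv2.resize(cr,(800,520),interpolation=cv2.INTER_CUBIC)[:,:,::-1])
E
```

```text
top (((567.4983520507812, -114.2969970703125), (168.91600036621094, 250.55557250976562), 19.21152687072754), np.float64(0.07454898835167079))
scene (((569.5106811523438, -117.34706115722656), (174.98141479492188, 254.44900512695312), 20.123998641967773), np.float64(0.0748681669918454))
```

View pics/crop.png

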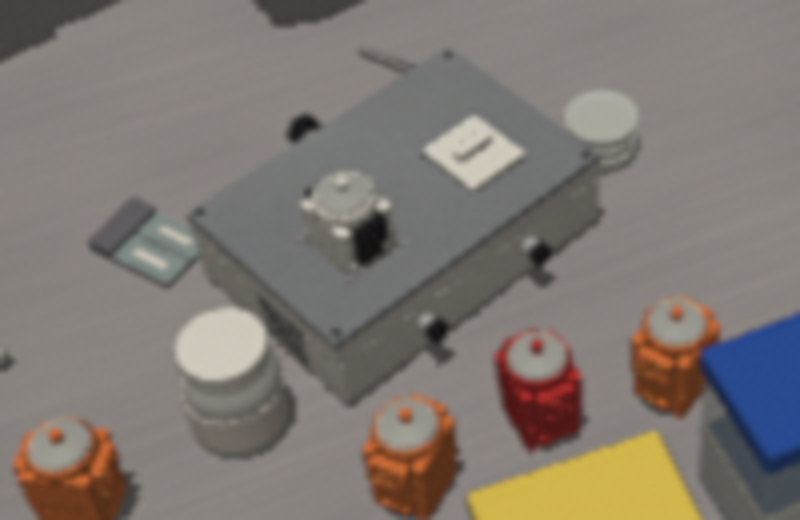

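The enlarged crop confirms it: the white cassette with black catches sits in the deck's -y socket, at crop (345,215). The orange and red ones stand on the bench. The unit is at about (0.568,-0.1145) with yaw about 19.4°.

```bash
python3 -m jog '[[50,-34,0,0,0,0],[101,-68,0,0,0,0],[152,-102,0,0,0,0],[203,-137,0,0,0,0],[254,-171,0,0,0,0]]' 60; python3 -m jog '[[44,-30,0,0,0,0.03],[80,-55,0,0,0,0.06],[86,-58,0,0,0,0.06],[86,-58,0,0,0,0.06],[86,-58,0,0,0,0.06]]'
cat > w.py <<'E'
from h import *
import sys
np.set_printoptions(precision=4,suppress=True)
f=shot("wrist"); save(f,sys.argv[1]); s=ctrl.sense(); print(s["time_s"],s["eef_pos"],s["contact_force"],s["gripper_width"]);M=T(s);print(M[:3,:3])
try: print(deckfit(f,(.568,-.1145)))
except Exception as e: print(e)
for n in("deck","vent_grip","cassette_grip","catch_front_pad","catch_rear_pad"):
    for r in ctrl.pinpoint(f,n)[:2]:
        if r["p"]>.2: print(n,round(r["p"],2),np.round(r["uv"],1),depth(f,r["uv"]),at_z(f,r["uv"],{"deck":.075,"vent_grip":.048}.get(n,.101)))
E
python3 w.py w1.png
```

```text
time_s: 2.12
eef_pos: [0.3825, -0.2481, 0.239]
orientation: [3.078, 0.625, 0.001]
contact_force: [0.9, 0.1, 0.1]
gripper_width: 0.679
grasp_force: 0.0
time_s: 2.75
eef_pos: [0.4379, -0.1639, 0.2387]
orientation: [3.096, 0.531, -0.0]
contact_force: [0.1, -0.1, -0.8]
gripper_width: 0.682
grasp_force: 0.0
2.8 [ 0.4378 -0.1639  0.2387] [ 0.7255 -0.0007  0.2187] 0.684381101793446
[[ 0.943   0.3328 -0.0002]
 [ 0.3328 -0.943  -0.0001]
 [-0.0002 -0.     -1.    ]]
(((544.3975830078125, -126.77986145019531), (120.85385131835938, 251.18714904785156), 20.001585006713867), np.float64(0.07414513431195746))
deck 0.68 [322.7  21.5] [ 0.5831 -0.1107  0.0739] [ 0.5828 -0.1108  0.075 ]
vent_grip 0.89 [326.4 151.6] [ 0.4667 -0.156   0.0591] [ 0.465  -0.1567  0.048 ]
cassette_grip 0.69 [394.    6.7] [ 0.5991 -0.1634  0.1273] [ 0.6077 -0.1662  0.101 ]
cassette_grip 0.58 [614.6  21.2] [ 0.6772 -0.3729  0.0695] [ 0.661  -0.3492  0.101 ]
catch_front_pad 0.9 [389.4  45.9] [ 0.5773 -0.1734  0.1092] [ 0.5791 -0.1745  0.101 ]
catch_front_pad 0.34 [223.7 172.8] [ 0.385  -0.0379  0.0043] [ 0.4183 -0.063   0.101 ]
catch_rear_pad 0.5 [625.4  46.6] [ 0.6671 -0.4046  0.0601] [ 0.6479 -0.3707  0.101 ]
```

View pics/w1.png

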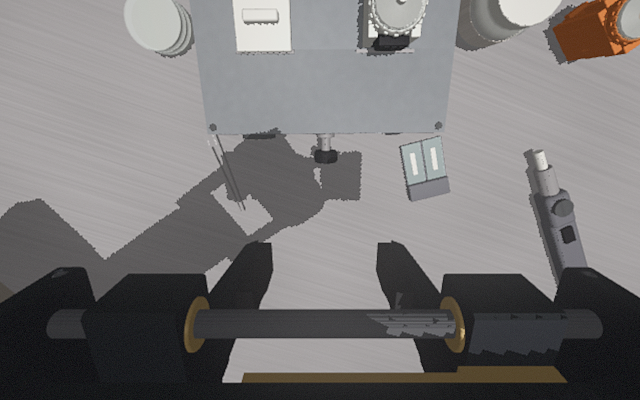

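The wrist view shows the knob at (325,150) in front of the unit. The cassette is at (395,20) with its front catch at (390,45), and the plug is at (262,15).

```bash
python3 - <<'E'
from h import *
np.set_printoptions(precision=4,suppress=True)
f=shot("wrist"); w=cloud(f).reshape(-1,3); M=T(ctrl.sense())
a=np.radians(20);X=np.array([np.cos(a),np.sin(a)]);Y=np.array([-X[1],X[0]])
fr=np.array([.4876,-.1475]); q=w[:,:2]-fr; x=q@X; y=q@Y; z=w[:,2]
m=(z>.03)&(z<.07)&(x<-.012)&(x>-.06)&(np.abs(y)<.03)
print(m.sum(),"x",np.percentile(x[m],[1,50,99]),"y",np.percentile(y[m],[1,50,99]),"z",z[m].max())
h=m&(z>.056); print("top ridge x",np.percentile(x[h],[1,50,99]),"y",np.percentile(y[h],[1,50,99]))
c=fr+X*np.median(x[h])+Y*np.median(y[h]); print("head",c)
d=np.r_[c,.030]-M[:3,3]; print("tool delta mm to head (tcp z .030)",1000*M[:3,:3].T@d)
m=(z>.08)&(y<-.02)&(y>-.1)&(x>.02)&(x<.12)
print("cass x",np.percentile(x[m],[1,99]),"y",np.percentile(y[m],[1,99]),z[m].max())
E
```

```text
380 x [-0.0354 -0.0258 -0.0124] y [-0.0128  0.0001  0.013 ] z 0.06206481826120325
top ridge x [-0.0353 -0.0283 -0.0218] y [-0.0092  0.0001  0.0093]
head [ 0.4609 -0.1571]
tool delta mm to head (tcp z .030) [ 23.5245   1.8434 208.7661]
cass x [0.0748 0.1076] y [-0.0795 -0.036 ] 0.1371133377420509
```

```bash
python3 -m jog '[[24,2,40,0,0,-0.01],[24,2,90,0,0,-0.01],[24,2,140,0,0,-0.01],[24,2,180,0,0,-0.01],[24,2,208,0,0,-0.01]]' 50; python3 -m jog '[[0,0,0,0,0,0],[0,0,0,0,0,0],[0,0,0,0,0,0],[0,0,0,0,0,0],[0,0,0,0,0,0]]' 15
```

```text
time_s: 3.72
eef_pos: [0.4612, -0.1566, 0.0291]
orientation: [-3.092, -0.548, 0.002]
contact_force: [0.5, -0.7, 0.7]
gripper_width: 0.571
grasp_force: 0.0
time_s: 4.35
eef_pos: [0.4621, -0.157, 0.0318]
orientation: [3.092, 0.548, 0.003]
contact_force: [0.7, 0.5, 6.9]
gripper_width: 0.286
grasp_force: 30.0
```

```bash
python3 -m jog '[[-6,0,0,0,0,0],[-12,0,0,0,0,0],[-18,0,0,0,0,0],[-23,0,0,0,0,0],[-23,0,0,0,0,0]]'; python3 w.py w2.png
```

```text
time_s: 4.97
eef_pos: [0.4413, -0.1646, 0.0319]
orientation: [3.092, 0.547, 0.006]
contact_force: [6.9, 5.4, 5.2]
gripper_width: 0.277
grasp_force: 30.0
5.025 [ 0.4414 -0.1646  0.0318] [5.3209 5.0452 5.9364] 0.2829952849964866
[[ 0.9393  0.3431  0.004 ]
 [ 0.3431 -0.9393 -0.0008]
 [ 0.0035  0.0021 -1.    ]]
(((516.657470703125, -135.18814086914062), (63.869659423828125, 242.04519653320312), 20.065826416015625), np.float64(0.07426047460972504))
vent_grip 0.95 [326.9 272.9] [ 0.4466 -0.1638  0.0583] [ 0.4403 -0.1662  0.048 ]
```

View pics/w2.png

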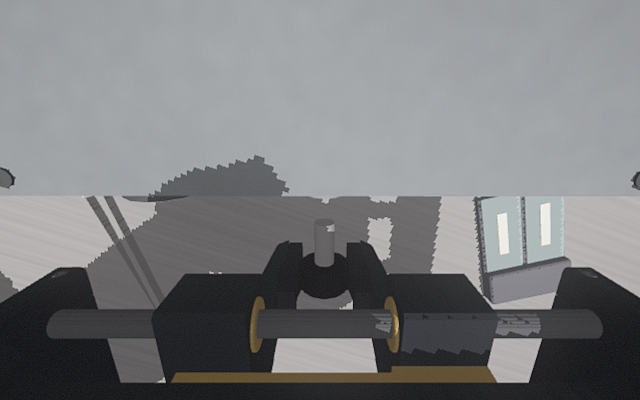

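The knob is pinched at (325,272) and drawn out. I'll pull a touch more and measure its travel.

```bash
python3 -m jog '[[-2,0,0,0,0,0],[-2,0,0,0,0,0],[-2,0,0,0,0,0],[-2,0,0,0,0,0],[-2,0,0,0,0,0]]'; cat > k.py <<'E'
from h import *
np.set_printoptions(precision=4,suppress=True)
f=shot("wrist"); w=cloud(f).reshape(-1,3)
a=np.radians(20);X=np.array([np.cos(a),np.sin(a)]);Y=np.array([-X[1],X[0]])
q=w[:,:2]-np.array([.4876,-.1475]); x=q@X; y=q@Y; z=w[:,2]
h=(z>.056)&(z<.066)&(x<-.012)&(x>-.08)&(np.abs(y)<.0095)
print("head x",np.percentile(x[h],[1,50,99]),"y",np.percentile(y[h],[1,50,99]))
h=(z>.0745-.004)&(z<.0785)&(np.abs(y)<.05); print("front edge",np.percentile(x[h],.5))
E
python3 k.py
```

```text
time_s: 5.9
eef_pos: [0.4412, -0.1648, 0.0319]
orientation: [3.092, 0.546, 0.012]
contact_force: [17.2, 13.4, 2.6]
gripper_width: 0.284
grasp_force: 30.0
head x [-0.0577 -0.0494 -0.0439] y [-0.0091  0.0001  0.009 ]
front edge -0.046985615608261554
```

Fully out: 22.1 mm of travel, against the stop. Now I'll push it home.

```bash
python3 -m jog '[[7,0,0,0,0,0],[14,0,0,0,0,0],[20,0,0,0,0,0],[26,0,0,0,0,0],[26,0,0,0,0,0]]'; python3 k.py
```

```text
time_s: 6.58
eef_pos: [0.4622, -0.1569, 0.0317]
orientation: [3.092, 0.549, -0.001]
contact_force: [-6.4, -4.0, 9.9]
gripper_width: 0.279
grasp_force: 30.1
head x [-0.0352 -0.0273 -0.0216] y [-0.0091 -0.      0.009 ]
front edge -0.023330497708819543
```

Home again (head back at its start position). I'll release, rise, and look at the cassette.

```bash
python3 -m jog '[[-1,0,0,0,0,0],[-1,0,0,0,0,0],[-1,0,0,0,0,0],[-1,0,-20,0,0,0],[-1,0,-60,0,0,0]]' 55; python3 -m jog '[[0,0,-50,0,0,0],[0,0,-100,0,0,0],[25,10,-140,0,0,0],[50,20,-160,0,0,0],[70,30,-160,0,0,0]]' 88; python3 -m jog '[[0,0,0,0,0,0],[0,0,0,0,0,0],[0,0,0,0,0,0],[0,0,0,0,0,0],[0,0,0,0,0,0]]'
python3 - <<'E'
from h import *
np.set_printoptions(precision=4,suppress=True)
f=shot("wrist"); save(f,"w3.png"); w=cloud(f).reshape(-1,3); s=ctrl.sense(); M=T(s); print(s["eef_pos"],s["qpos"])
r,zz=deckfit(f,(.568,-.1145)); print(r,zz)
a=np.radians(20);X=np.array([np.cos(a),np.sin(a)]);Y=np.array([-X[1],X[0]])
q=w[:,:2]-np.array([.4876,-.1475]); x=q@X; y=q@Y; z=w[:,2]
def rep(n,m): print(n,m.sum(),"x",np.percentile(x[m],[1,99]),"y",np.percentile(y[m],[1,99]))
c=(x>.03)&(x<.15)&(y<-.02)&(y>-.1)
rep("cass",c&(z>.085)); rep("cap",c&(z>.12)); rep("pad",c&(z>.088)&(z<.116)); rep("plug",(z>.078)&(z<.095)&(y>.02)&(y<.1)&(x>.03)&(x<.15))
h=(z>.056)&(z<.066)&(x<-.012)&(x>-.08)&(np.abs(y)<.0095); rep("knob",h)
for n in("cassette_grip","catch_front_pad","catch_rear_pad","deck","vent_grip"):
    for k in ctrl.pinpoint(f,n)[:1]:
        p=at_z(f,k["uv"],{"deck":.075,"vent_grip":.048}.get(n,.101)); d=p[:2]-[.4876,-.1475]; print(n,k["p"],k["uv"],p,d@X,d@Y)
E
```

```text
time_s: 7.25
eef_pos: [0.461, -0.1564, 0.0904]
orientation: [-3.091, -0.548, 0.004]
contact_force: [0.6, -0.4, 0.8]
gripper_width: 0.622
grasp_force: 0.0
time_s: 7.88
eef_pos: [0.5389, -0.1609, 0.2525]
orientation: [3.091, 0.548, 0.004]
contact_force: [-0.0, 0.0, -0.1]
gripper_width: 1.002
grasp_force: 0.0
time_s: 8.5
eef_pos: [0.5374, -0.1609, 0.2508]
orientation: [3.093, 0.548, 0.0]
contact_force: [0.9, 0.9, -0.2]
gripper_width: 0.998
grasp_force: 0.0
[ 0.5375 -0.1609  0.2508] [-0.5018  0.3921  1.2437  0.      1.5058  0.7183]
((567.5680541992188, -118.65081787109375), (170.08682250976562, 251.3328857421875), 19.785049438476562) 0.07415599089033492
cass 33542 x [0.0349 0.1261] y [-0.0992 -0.0218]
cap 32542 x [0.0348 0.1167] y [-0.0992 -0.0218]
pad 833 x [0.0748 0.135 ] y [-0.08   -0.0362]
plug 2669 x [0.0773 0.1328] y [0.032  0.0827]
knob 143 x [-0.035  -0.0217] y [-0.0086  0.0084]
cassette_grip 0.89 [353.5, 120.6] [ 0.6088 -0.1654  0.101 ] 0.10774684371626816 -0.05825146785343362
catch_front_pad 0.75 [541.3, 99.5] [ 0.6898 -0.329   0.101 ] 0.12791815028849388 -0.2397306897224797
catch_rear_pad 0.63 [352.6, 90.8] [ 0.6341 -0.1542  0.101 ] 0.13541150709902186 -0.05641348367140401
deck 0.81 [297.1, 124.8] [ 0.5831 -0.1125  0.075 ] 0.10170691296261385 0.00023932119988998997
vent_grip 0.59 [303.9, 223.8] [ 0.4633 -0.1592  0.048 ] -0.02681295045042855 -0.0026932006940541937
```

View pics/w3.png

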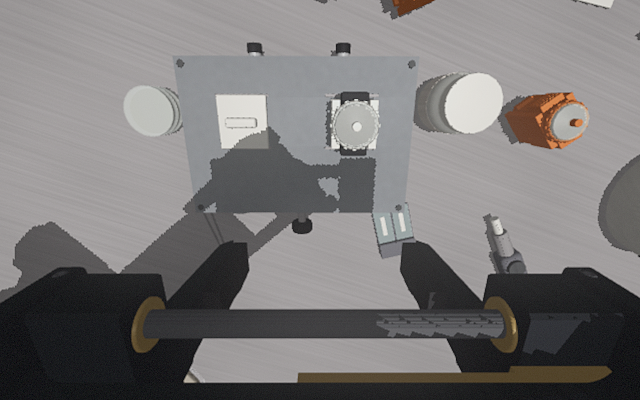

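The image shows the cassette at (353,123) with its rear catch at (353,97) and front catch at (353,152). The plug is at (242,123) and the knob is home at (302,226). From the pads (x 74.8–135 mm) and the plug, the sockets are 105 mm behind the front, so the cassette centre is at (0.606,-0.166).

```bash
python3 -m jog '[[12,6,0,0,0,-0.18],[25,11,0,0,0,-0.36],[38,17,0,0,0,-0.54],[50,23,0,0,0,-0.72],[63,28,0,0,0,-0.9]]'; python3 -m jog '[[0,0,0,0,0,-0.18],[0,0,0,0,0,-0.36],[0,0,0,0,0,-0.54],[0,0,0,0,0,-0.668],[0,0,0,0,0,-0.668]]'; python3 -m jog '[[0,0,10,0,0,0],[0,0,30,0,0,0],[0,0,55,0,0,0],[0,0,70,0,0,0],[0,0,70,0,0,0]]'; python3 - <<'E'
from h import *
np.set_printoptions(precision=4,suppress=True)
s=ctrl.sense(); M=T(s); print(s["eef_pos"]); print(M[:3,:3],s["qpos"]); print(np.degrees(np.arctan2(M[1,0],M[0,0]))-90)
print(1000*M[:3,:3].T@(np.array([.6061,-.1661,.083])-M[:3,3]))
E
```

```text
time_s: 9.43
eef_pos: [0.6069, -0.1656, 0.2507]
orientation: [-2.541, -1.847, 0.0]
contact_force: [0.1, -0.3, -0.6]
gripper_width: 0.995
grasp_force: 0.0
time_s: 10.05
eef_pos: [0.6064, -0.1655, 0.2506]
orientation: [-1.805, -2.571, 0.0]
contact_force: [-0.4, 0.1, -0.4]
gripper_width: 0.997
grasp_force: 0.0
time_s: 10.68
eef_pos: [0.6061, -0.1654, 0.1797]
orientation: [-1.803, -2.57, 0.001]
contact_force: [-0.7, -0.4, 0.1]
gripper_width: 1.0
grasp_force: 0.0
[ 0.6061 -0.1654  0.1797]
[[-0.3403  0.9403 -0.0019]
 [ 0.9403  0.3403  0.001 ]
 [ 0.0016 -0.0015 -1.    ]] [-0.4545  0.5625  1.1596  0.      1.4217 -0.8017]
19.895209586753097
[-0.8469 -0.1026 96.6875]
```

Aligned to within 1 mm and 0.1°. Descending.

```bash
python3 -m jog '[[-1,0,20,0,0,0],[-1,0,45,0,0,0],[-1,0,70,0,0,0],[-1,0,88,0,0,0],[-1,0,96,0,0,0]]'; python3 -m jog '[[0,0,0,0,0,0],[0,0,0,0,0,0],[0,0,0,0,0,0],[0,0,0,0,0,0],[0,0,0,0,0,0]]' 40;  python3 w.py w4.png
```

```text
time_s: 11.3
eef_pos: [0.6069, -0.1666, 0.0847]
orientation: [1.804, 2.572, 0.0]
contact_force: [0.1, 0.6, 0.3]
gripper_width: 1.001
grasp_force: 0.0
time_s: 11.92
eef_pos: [0.6071, -0.1666, 0.0861]
orientation: [1.802, 2.571, 0.0]
contact_force: [-1.5, 1.0, 9.2]
gripper_width: 0.515
grasp_force: 30.0
11.975 [ 0.6071 -0.1666  0.0861] [-1.019   1.3718  8.9502] 0.5137778824824811
[[-0.3411  0.94    0.0017]
 [ 0.94    0.3411 -0.0009]
 [-0.0014  0.0013 -1.    ]]
(((569.3529663085938, -124.25906372070312), (171.5635223388672, 154.93441772460938), 19.977781295776367), np.float64(0.07418540433448001))
deck 0.85 [324.3 150.9] [ 0.5857 -0.1114  0.0741] [ 0.5856 -0.1112  0.075 ]
vent_grip 0.74 [117.  145.9] [ 0.467  -0.1546  0.0548] [ 0.4627 -0.1571  0.048 ]
vent_grip 0.35 [326.4 155. ] [ 0.5875 -0.1131  0.0742] [ 0.5893 -0.1173  0.048 ]
cassette_grip 0.7 [324.3 268.6] [ 0.5998 -0.1505  0.1253] [ 0.6051 -0.1649  0.101 ]
catch_front_pad 0.57 [118.5 142.1] [ 0.4663 -0.1526  0.0528] [ 0.4961 -0.1351  0.101 ]
catch_front_pad 0.53 [281.3 269. ] [ 0.5833 -0.163   0.116 ] [ 0.5841 -0.1728  0.101 ]
catch_rear_pad 0.97 [507.6 289. ] [ 0.6428 -0.117   0.1625] [ 0.7018 -0.1432  0.101 ]
catch_rear_pad 0.58 [368.5 271.9] [ 0.6207 -0.1492  0.1188] [ 0.6276 -0.1589  0.101 ]
```

View pics/w4.png

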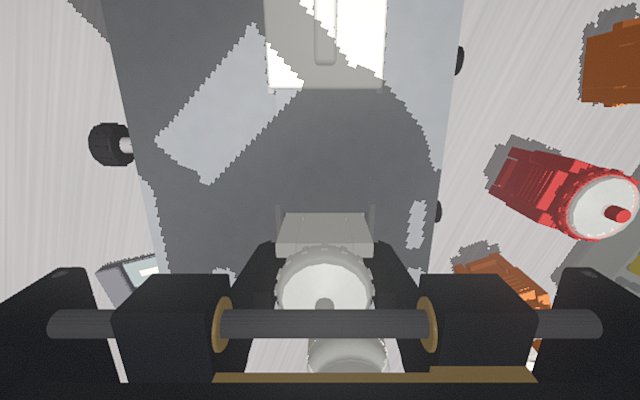

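The fingers hold both catches at (265,290) and (385,290), with the cassette cap between at (325,280). I'll lift a little and check the force.

```bash
python3 -m jog '[[0,0,-2,0,0,0],[0,0,-4,0,0,0],[0,0,-6,0,0,0],[0,0,-8,0,0,0],[0,0,-8,0,0,0]]'; python3 - <<'E'
from h import *
f=shot("wrist"); 
for n in("cassette","cassette_grip"):
    for k in ctrl.pinpoint(f,n)[:1]: print(n,k["p"],k["uv"])
print(depth(f,(300,235)),depth(f,(320,275)),ctrl.sense()["contact_force"])
E
```

```text
time_s: 12.85
eef_pos: [0.6068, -0.1665, 0.0928]
orientation: [1.803, 2.572, 0.0]
contact_force: [-0.5, 1.1, -0.7]
gripper_width: 0.511
grasp_force: 30.0
cassette 0.94 [324.2, 229.7]
cassette_grip 0.7 [324.6, 268.5]
[ 0.58659588 -0.14937676  0.11080154] [ 0.59889368 -0.15385325  0.13239381] [ 0.78371533 -0.114725   -0.57680954]
```

It's free (force equals its weight). Lifting on to 100 mm clearance.

```bash
python3 -m jog '[[0,0,-8,0,0,0],[0,0,-18,0,0,0],[0,0,-30,0,0,0],[0,0,-45,0,0,0],[0,0,-60,0,0,0]]'; python3 -m jog '[[0,0,-15,0,0,0],[0,0,-30,0,0,0],[0,0,-45,0,0,0],[0,0,-53,0,0,0],[0,0,-57,0,0,0]]'; python3 -m jog '[[0,0,0,0,0,0],[0,0,0,0,0,0],[0,0,0,0,0,0],[0,0,0,0,0,0],[0,0,0,0,0,0]]'; python3 - <<'E'
from h import *
g=shot("wrist"); f=shot("scene"); cr=f["color"][130:280,170:370]
cv2.imwrite("pics/end.png",np.vstack([cv2.resize(cr,(400,300),interpolation=cv2.INTER_CUBIC),cv2.resize(g["color"],(400,250))])[:,:,::-1])
print(depth(g,(320,275)))
for n in("cassette","cassette_grip","plug"):
    for k in ctrl.pinpoint(f,n)[:2]: print(n,k["p"],k["uv"],depth(f,k["uv"]))
E
```

```text
time_s: 13.62
eef_pos: [0.6068, -0.1665, 0.1541]
orientation: [1.803, 2.572, 0.0]
contact_force: [0.7, 0.2, -2.0]
gripper_width: 0.515
grasp_force: 30.0
time_s: 14.25
eef_pos: [0.6068, -0.1665, 0.2101]
orientation: [1.803, 2.572, 0.0]
contact_force: [0.4, -0.0, -1.6]
gripper_width: 0.509
grasp_force: 30.0
time_s: 14.88
eef_pos: [0.6067, -0.1665, 0.2097]
orientation: [-1.803, -2.572, 0.0]
contact_force: [-0.1, 0.3, -0.7]
gripper_width: 0.51
grasp_force: 30.0
[ 0.59885422 -0.15388892  0.24915904]
cassette 0.95 [183.6, 286.8] [ 0.70448729 -0.40511238  0.02791078]
cassette 0.92 [338.9, 256.5] [ 0.79525459 -0.00150248  0.03576852]
cassette_grip 0.68 [300.4, 251.4] [ 0.76227362 -0.09938844  0.0744857 ]
cassette_grip 0.56 [182.9, 274.8] [ 0.70382849 -0.39541972  0.07547098]
plug 0.62 [289.4, 202.8] [ 0.59219753 -0.061073    0.08148923]
```

View pics/end.png

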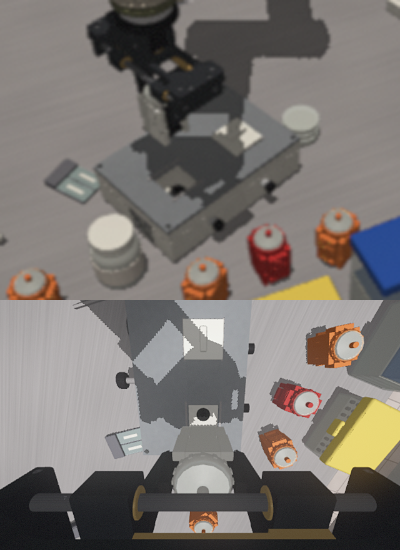

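The cassette is clear and level above its empty socket at (180,185). The plug is in place and the knob is home. The cap rose exactly with the tool, so there was no slip.

```bash
python3 -c "
from plant import ctrl
print(ctrl.job_done())"
```

```text
the job is handed in; nothing more can be done
None
```

The job is handed in at about 15 s of the 51 s allowed: the vent knob was pulled fully out (22 mm) and pushed home, and the cassette is held level by its pinched catches about 10 cm above the deck, with the plug left in its socket; no verdict was returned.

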